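Snug the adjustable wrench on the tub's inlet nut and nip the nut up

ROBOT

A 6-joint arm with a two-finger parallel gripper is mounted at the origin on the work surface. World frame = base frame: x ahead of the robot, y to its left, z up, the work surface at z = 0. Lengths are in m, angles in rad, forces in N, time in s.
With the tool pointing down it reaches from about 0.35 to 0.775 m from the base axis. Payload 5.5 kg.
Tool frame: the origin (TCP) lies between the finger pads; the fingertips stand 19 mm ahead of it and the grasp point (between the pads) is the TCP; z points along the fingers, x is the direction in which the jaws open and shut, and the axes are right-handed (so a half turn about z gives the same grasp; the last joint's range is limited). The gripper opens to 85 mm and grips with 20 to 120 N. Pads are 22 mm wide; open, the fingers measure 114 mm over their backs; the gripper's body (76 mm by 85 mm) begins 54 mm behind the grasp point. The pads swing forward as they close: fully open they stand 13 mm farther back than shut.
Start: joints at [-1.343, 0.313, 0.046, 1.304, 0, 1.431], TCP at [0.207, -0.537, 0.25] pointing down, gripper open.
Joint ranges: [-2.76, 2.76], [-0.86, 1.69], [-1.03, 1.26], [-2.2, 2.34], [-1.47, 1.5], [-3.14, 3.14]. Speed limits (rad/s): [2.57, 2.57, 3.14, 3.14, 3.14, 3.14].

INTERFACE

Orientations are given as a unit quaternion [w, x, y, z].
In Python, from workcell import env gives the robot as it stands. The module is installed in compiled form; this text tells all that it offers.
- The arm moves only by the tool carry_out, never from a script. Its argument "steps" is a list of rows, each a list of 7 numbers: the gripper command: -1 is shut, 1 is fully open, values between are in proportion, then the shift along the tool's x, y, z in m, then the turn, a rotation vector about the tool's x, y, z in rad. A call has 1 to 20 rows; each row shifts and turns the commanded pose from where the row before left it, along the tool's axes as they then stand; what a row does not reach is not made up. A row lasts 1/8 s, in which the tool goes at most 62.5 mm and 10.7 degrees, less where a joint would pass 70% of its speed; a pose out of reach is approached as far as the arm can. A call with a gripper value outside its range is refused whole. The fingers move at their own pace and stop on an object; "grip_force" is the grip in N (left out, the last holds). Time passes only in rows, so rows that do not move let the fingers close. It gives the time, the measured TCP pose, the force and the opening at its end, in the units of the state.
- env.get_state(): the state, without advancing time (a new reading comes with each control period).
- env.read_camera(name): name is "side" or "top" or "wrist"; returns a dict with "color" (480x640x3 uint8, red, green, blue), "K" (3x3 intrinsics, pixels), "dist" ([k1, k2, p1, p2, k3] as OpenCV has them; the pictures are not rectified), "R" (3x3) and "t" (3): a world point X has camera coordinates R X + t. Camera axes: x right, y down, z forward; pixel columns grow to the right and rows downward; lengths in m; the calibration is good to about 2 mm. A picture is of the moment at which its call begins. There is no depth.
- env.hand_in(): hands the job in, once; it reports no verdict.
The state is a dict: "clock": time; "joint_pos": joint angles; "qvel": joint speeds; "tau": joint torques, N m; "tcp_pos": TCP position; "orientation": TCP orientation; "wrist_force": force on the tool from outside, world axes, zero at the start; "ft_torque": the same for the moment, N m; "finger_gap": finger opening in m.
Only numpy, scipy, OpenCV 4.12 (cv2) and the standard library are available. Lean on these libraries where they do the work, as an engineer would, in place of code of your own. Each camera call takes 0.05 s, during which the arm holds its last target. There are 200 camera calls.

TASK

The blue inlet nut on the yellow tub lid is only hand-tight, and the adjustable wrench lying round it is still too wide. Roll the wrench's worm until the jaws just fit the nut, then push the handle to tighten the nut (clockwise from above) by one quarter turn, and leave the wrench lying flat on the lid, still snug on the nut. Do not turn the nut before the jaws fit, and do not disturb the spare net pot or the rubber gasket on the lid.

Things in the scene. Friction and masses are not known exactly. Their poses are not given: they have to be found in the camera images.
- nut_top (a point): centre of the top of the blue plastic hex nut (28 mm across flats, 32 over corners, 13 high) sitting on the yellow lid; the level lid surface is 13 mm below. A white tick marks its top near one corner. A grey threaded tail, 21 mm diameter, stands through it to 17 mm above this point. z up; turns with the nut. It takes about 0.35 N m to turn: 2 to 6 N at the handle point
- nut (a joint): angle of the nut in rad: 0 = hand-tight, as at the start; grows as it is turned clockwise seen from above (tightening). It stays where it is left
- wrench_jaws (a point): point between the jaws of the loose adjustable wrench (200 mm, 0.4 kg, steel head 15 mm thick, red grip) lying flat on the lid, its jaws round the nut: 14 mm from the fixed jaw's face, 17 mm before the throat, 6.5 mm above the lid; on the nut's axis once the jaws are snug. x out of the mouth, away from the handle; y from fixed to moving jaw, jaw faces parallel to x; z up
- jaw (a joint): how far the moving jaw has closed, in m: 0 = 38 mm between the jaws; jaw opening = 38 mm - value, so it touches both flats of the nut at about 0.010. Moved by the worm, 0.796 mm per rad of worm; self-locking (holds about 40 N), so it stays as set while the nut is turned
- worm (a joint): angle of the worm in rad; jaw value = 0.000796 x worm. At about 12.6 rad the jaws are snug on the nut and it goes no further
- wrench_worm (a point): top of the knurled worm: a grippy cylinder 18 mm diameter, 18 mm long, axis along y, at x -40, y +8 mm from wrench_jaws (same axes), 19 mm above the lid, 4 mm proud of the head. A fingertip pressed on it with 5 to 10 N and dragged towards +x (handle to nut) rolls it and closes the jaws; dragging back opens them, so lift to return. Takes about 4 N of drag
- wrench_handle (a point): centre of the red grip near its end, at x -150, y +33 mm from wrench_jaws (same axes), 7.5 mm above the lid: a place to push sideways. The handle runs back 15 degrees off -x towards +y. Here it is 25 mm wide, top 13.5 mm, underside 1.5 mm above the lid. A 26 mm round steel end is centred 13 mm farther out
- net_pot: spare black net pot, 58 mm wide, 55 mm high, standing upside down on the lid; origin at the centre of its underside
- gasket: black rubber ring, 40 mm diameter, 5 mm thick, lying on the lid beyond the nut; origin at the centre of its underside
- tub: fixed sage-green tub, 352 x 552 x 138 mm, under a yellow lid 400 (x) x 600 (y) x 12 mm whose top is 150 mm above the bench; flush black net pots hang in it. Origin at the centre of its underside
Not all that is in view belongs to the job. What is meant by the part that bears wrench_jaws is not brown, and is the smaller of those in its own colour.

How it is judged:
On the way, in this order (a step that is already met when the one before it is completed fails the run):
1. the jaws are closed to within 1 mm of the nut's size, round the nut, with the nut turned less than about 20 degrees (value of joint jaw above 0.009 m and horizontal distance between wrench_jaws and nut_top below 0.008 m and value of joint nut between -0.35 and 0.35 rad), for 0.2 s.
2. with the jaws still fitting, the nut is turned clockwise by a quarter turn (70 to 110 degrees) (value of joint nut between 1.222 and 1.92 rad and value of joint jaw above 0.009 m and horizontal distance between wrench_jaws and nut_top below 0.008 m), for 0.2 s.
At the end, for the whole second after the job is handed in: the nut stands 70 to 110 degrees clockwise of its start and at rest, the jaws are closed to within 1 mm of its size and still round it (wrench_jaws within 8 mm of the nut's axis), and the wrench lies flat on the lid (all of step 2 and angle between wrench_jaws's own z axis and vertical below 0.1 rad and height (world z) of wrench_jaws below 0.165 m and velocity of joint nut between -0.05 and 0.05 rad/s); the robot touches nothing.
It fails at once if the nut turned over 125 degrees (over-tightened) or loosened by more than 20 degrees (value of joint nut above 2.18 rad or value of joint nut below -0.35 rad).
It fails at once if the net pot or the gasket moved by more than 30 mm (distance of any of net_pot, gasket from where it was at the start of the episode above 0.03 m).
It also fails if it takes over 67 s, if anything falls off the work surface, if the arm or the gripper's body presses on something with over 40 N, if the wrist force passes 120 N, or if a joint passes its speed limit or range.

## Working session

There is one attempt and no reset: what is moved stays moved. The work goes in short steps, Python scripts to look and compute and a tool call to move; the robot and the scene stay as the last step left them, time stands still between calls to the robot, and variables do not carry over. Pictures are saved under pics/ and viewed, about 8 in all and at most 12, crops included, and the job is handed in when it is done.

Besides the shell and the picture viewer there is one more tool, called after "Request:" as name(argument=value, ...), one argument or row to a line, values as JSON. carry_out: Moves the arm, as the interface text tells. Its arguments: {"type":"object","properties":{"steps":{"type":"array","items":{"type":"array","items":{"type":"number"}}},"grip_force":{"type":"number"}},"required":["steps"]}

```bash
mkdir -p pics; cat > h.py <<'E'
import numpy as np, cv2, pickle
from workcell import env
def snap(n,f):
    c=env.read_camera(n); pickle.dump(c,open(f'pics/{f}.pkl','wb'))
    cv2.imwrite(f'pics/{f}.png',c['color'][:,:,::-1]); return c
def load(f): return pickle.load(open(f'pics/{f}.pkl','rb'))
def plane(c,uv,z):
    p=cv2.undistortPoints(np.array(uv,float).reshape(-1,1,2),np.array(c['K']),np.array(c['dist'])).reshape(-1,2)
    R=np.array(c['R']);t=np.array(c['t']);o=-R.T@t
    d=np.c_[p,np.ones(len(p))]@R
    return o+d*((z-o[2])/d[:,2])[:,None]
def proj(c,X):
    return cv2.projectPoints(np.array(X,float).reshape(-1,1,3),cv2.Rodrigues(np.array(c['R']))[0],np.array(c['t']),np.array(c['K']),np.array(c['dist']))[0].reshape(-1,2)
E
python3 - <<'E'
from h import *
a=snap('top','top0');b=snap('side','side0')
for c in(a,b): print(-np.array(c['R']).T@c['t'])
s=env.get_state();print(s)
E
```

```text
[ 0.36652339 -0.11895841  1.72617538]
[0.0811683  0.70989359 0.75483712]
{'clock': 0.1, 'joint_pos': array([-1.34259177e+00,  3.13909165e-01,  4.51117638e-02,  1.30359938e+00,
       -2.07248352e-05,  1.43123480e+00]), 'qvel': array([ 0.0001426 , -0.00198593,  0.00320633, -0.00121343,  0.00030189,
       -0.00064018]), 'tau': array([ 1.75563633e-03, -4.81727135e+01,  2.99242473e+01,  1.28088307e-02,
       -1.45565773e-04,  2.13517438e-06]), 'tcp_pos': array([ 0.20664191, -0.53613978,  0.24951504]), 'orientation': array([-5.32574546e-04,  8.24478908e-01, -5.65892119e-01, -5.97356702e-04]), 'wrist_force': array([0.22676581, 0.4490443 , 0.71971248]), 'ft_torque': array([-0.05199584,  0.01759407,  0.06885783]), 'finger_gap': 0.08526356302175911}
```

View pics/top0.png

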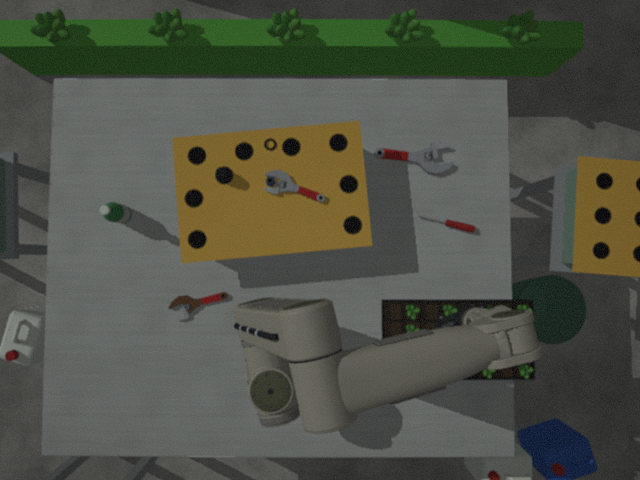

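View pics/side0.png

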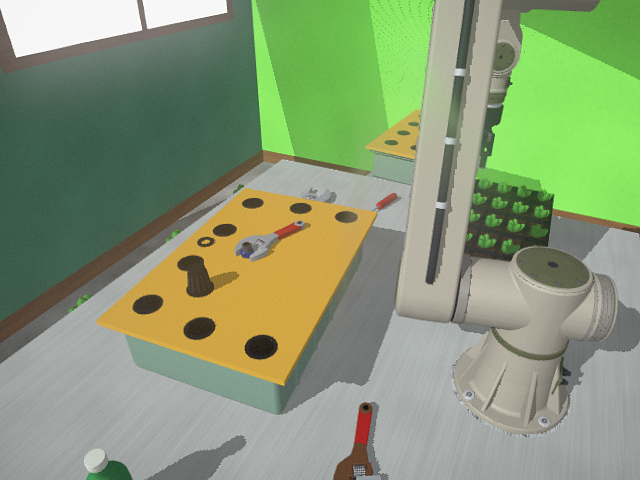

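Wrench candidates: a brown one on the bench at top (200,303), a large steel one at (420,157), and a smaller steel one on the lid at (295,187). The lid one fits: it is not brown, it is the smaller of the two steel ones, and it lies round the nut. I'll confirm with an enlarged crop.

```bash
python3 - <<'E'
from h import *
a=load('top0');b=load('side0')
A=cv2.resize(a['color'][160:220,250:340],None,fx=8.8,fy=8.8,interpolation=cv2.INTER_CUBIC)[:,:,::-1]
B=cv2.resize(b['color'][210:270,225:315],None,fx=8.8,fy=8.8,interpolation=cv2.INTER_CUBIC)[:,:,::-1]
cv2.imwrite('pics/c0.png',cv2.resize(np.vstack([A,B]),(440,586)))
for n,uv,z in(('nut',(274,183),.163),('handle end',(321,200),.157),('worm',(291,186),.169),('pot',(224,175),.2),('gasket',(270,144),.152)):
    print(n,plane(a,uv,z))
print(plane(b,(247,250),.163),plane(b,(301,224),.157))
print(plane(a,[(173,138),(360,122),(372,247),(181,263)],.15))
hsv=cv2.cvtColor(a['color'],cv2.COLOR_RGB2HSV)
m=((hsv[...,0]<8)|(hsv[...,0]>172))&(hsv[...,1]>150)
m[:, :280]=0;m[:,345:]=0;m[:170]=0;m[215:]=0
ys,xs=np.nonzero(m);print(len(xs),xs.min(),xs.max(),ys.min(),ys.max(),xs.mean(),ys.mean(),plane(a,(xs.mean(),ys.mean()),.160))
E
```

```text
nut [[0.60226976 0.00637165 0.163     ]]
handle end [[ 0.54995587 -0.14090595  0.157     ]]
worm [[ 0.59211157 -0.04715783  0.169     ]]
pot [[0.6209085  0.15659272 0.2       ]]
gasket [[0.72839039 0.02096495 0.152     ]]
[[0.60738923 0.01733124 0.163     ]] [[ 0.55495038 -0.14713226  0.157     ]]
[[ 0.7474568   0.32963814  0.15      ]
 [ 0.80085839 -0.2646085   0.15      ]
 [ 0.4033082  -0.30111107  0.15      ]
 [ 0.35143584  0.29632421  0.15      ]]
125 298 317 187 199 307.304 192.696 [[ 0.57246114 -0.09792221  0.16      ]]
```

View pics/c0.png

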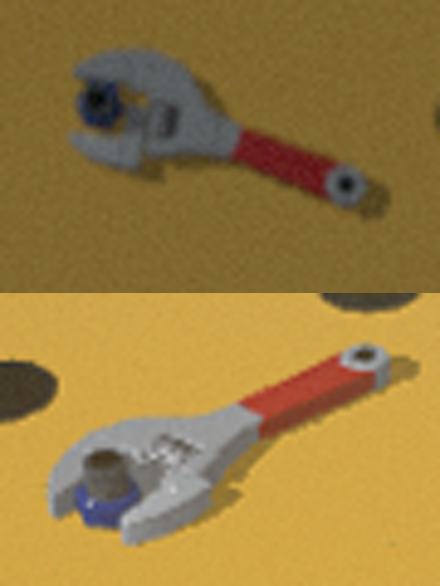

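The crop confirms it: a steel head round the blue nut, red grip, moving jaw on the lower side and the worm just right of the throat. Next I'll move above the worm with the gripper shut and measure it with the wrist camera.

Request:
carry_out(
  steps=[
    [-1,-0.027,-0.0447,-0.006,0,0,0],
    [-1,-0.027,-0.0447,-0.006,0,0,0],
    [-1,-0.027,-0.0447,-0.006,0,0,0],
    [-1,-0.027,-0.0447,-0.006,0,0,0],
    [-1,-0.027,-0.0447,-0.006,0,0,0],
    [-1,-0.027,-0.0447,-0.006,0,0,0],
    [-1,-0.027,-0.0447,-0.006,0,0,0],
    [-1,-0.027,-0.0447,-0.006,0,0,0],
    [-1,-0.027,-0.0447,-0.006,0,0,0],
    [-1,-0.027,-0.0447,-0.006,0,0,0],
    [-1,-0.027,-0.0447,-0.006,0,0,0],
    [-1,-0.027,-0.0447,-0.006,0,0,0],
    [-1,0,0,0,0,0,-0.18],
    [-1,0,0,0,0,0,-0.18],
    [-1,0,0,0,0,0,-0.18],
    [-1,0,0,0,0,0,-0.18],
    [-1,0,0,0,0,0,-0.18],
    [-1,0,0,0,0,0,-0.18],
    [-1,0,0,0,0,0,0],
  ],
)

```text
clock: 2.48
tcp_pos: [0.5906, -0.0413, 0.3218]
orientation: [-0.0, 0.998, -0.062, -0.0]
wrist_force: [-0.2, -0.3, -0.2]
finger_gap: 0.0003
```

```bash
python3 - <<'E'
from h import *
snap('wrist','w1')
s=env.get_state();print(s['clock'],s['tcp_pos'],s['orientation'],s['wrist_force'],s['finger_gap'])
E
```

```text
2.525 [ 0.59061609 -0.04136074  0.32187491] [-1.70875573e-05  9.98003003e-01 -6.31651463e-02 -4.13321610e-04] [-0.3977095   0.64251601 -0.19085129] -2.226581139625042e-05
```

View pics/w1.png

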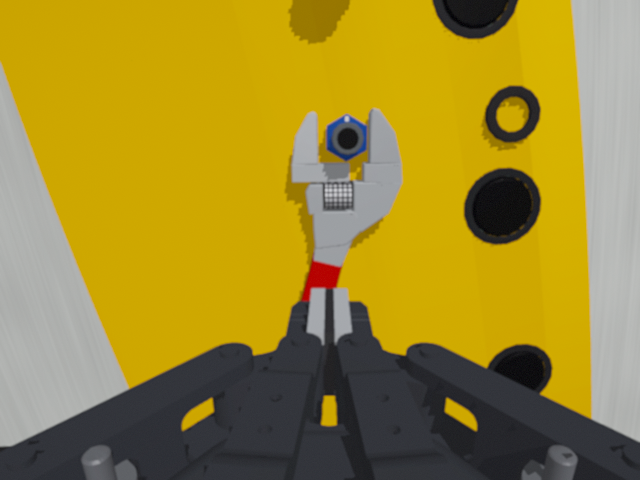

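The view shows the worm at (338,195), nut at (347,137), the moving jaw's inner face at column ~317 and the fixed one at ~369. Now metric values.

```bash
python3 - <<'E'
from h import *
c=load('w1');im=c['color'];hsv=cv2.cvtColor(im,cv2.COLOR_RGB2HSV)
m=((hsv[...,0]>100)&(hsv[...,0]<130)&(hsv[...,1]>120)).astype(np.uint8);m[:90]=0;m[170:]=0
ct=max(cv2.findContours(m,cv2.RETR_EXTERNAL,2)[0],key=cv2.contourArea)
(u,v),r=cv2.minEnclosingCircle(ct);nut=plane(c,(u,v),.163)[0];print('nut',u,v,r,nut)
print('tail',plane(c,(347.5,138),.18))
red=(((hsv[...,0]<8)|(hsv[...,0]>172))&(hsv[...,1]>150)).astype(np.uint8)
P=plane(c,[(338.5,195)],.169)[0];print('worm',P)
print('worm len',plane(c,[(323,195),(355,195)],.167))
# jaw faces
J=plane(c,[(317,115),(318,160),(369.5,115),(369,160)],.165);print(J)
print('dirs',np.degrees(np.arctan2(J[1::2,1]-J[::2,1],J[1::2,0]-J[::2,0]))+180)
# end hole from top
a=load('top0');E=plane(a,(320.2,197.2),.163)[0];print('end',E)
d=E-nut;print('yaw from end',np.degrees(np.arctan2(d[1],d[0]))-167.4+360, np.hypot(*d[:2]))
crop=cv2.resize(im[95:260,270:420],None,fx=3.6,fy=3.6,interpolation=cv2.INTER_CUBIC)
cv2.imwrite('pics/w1c.png',crop[:,:,::-1])
E
```

```text
nut 346.5 137.5 21.783119201660156 [0.61111175 0.01878083 0.163     ]
tail [[0.61106238 0.01894045 0.18      ]]
worm [ 0.6009242  -0.01910181  0.169     ]
worm len [[ 0.59014931 -0.01809073  0.167     ]
 [ 0.61240899 -0.02087418  0.167     ]]
[[0.59304017 0.03601436 0.165     ]
 [0.58978107 0.00621898 0.165     ]
 [0.62808815 0.03166396 0.165     ]
 [0.62473973 0.0018651  0.165     ]]
dirs [83.75764681 83.5887237 ]
end [ 0.55804057 -0.1383033   0.163     ]
yaw from end 83.9323582861793 0.16580704202860003
```

View pics/w1c.png

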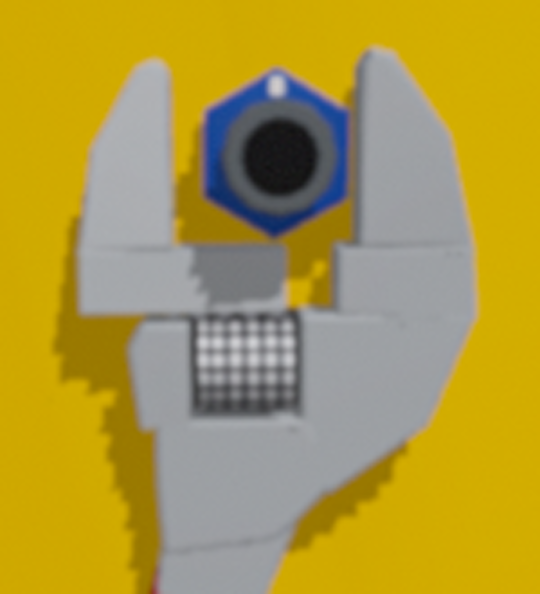

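Request:
carry_out(
  steps=[
    [-1,0.002,-0.0033,0.032,0,0,0],
    [-1,0.002,-0.0033,0.032,0,0,0],
    [-1,0.002,-0.0033,0.032,0,0,0],
    [-1,0.002,-0.0033,0.032,0,0,0],
    [-1,0,0,0.002,0,0,0],
    [-1,0,0,0,0,0,0],
  ],
)

```text
clock: 3.28
tcp_pos: [0.6005, -0.0294, 0.1931]
orientation: [0.0, 0.998, -0.062, 0.0]
wrist_force: [-0.3, -0.8, -0.5]
finger_gap: -0.0001
```

Request:
carry_out(
  steps=[
    [-1,0,0,0.001,0,0,0],
    [-1,0,0,0,0,0,0],
  ],
)

```text
clock: 3.52
tcp_pos: [0.6009, -0.0295, 0.1925]
orientation: [0.0, 0.998, -0.062, 0.001]
wrist_force: [-0.2, 0.0, -1.9]
finger_gap: -0.0004
```

Request:
carry_out(
  steps=[
    [-1,0,0,0.001,0,0,0],
    [-1,0,0,0,0,0,0],
  ],
)

```text
clock: 3.78
tcp_pos: [0.6003, -0.0293, 0.1904]
orientation: [0.0, 0.998, -0.062, 0.0]
wrist_force: [-0.1, -0.4, -0.9]
finger_gap: -0.0001
```

Request:
carry_out(
  steps=[
    [-1,0,0,0.001,0,0,0],
    [-1,0,0,0,0,0,0],
  ],
)

```text
clock: 4.03
tcp_pos: [0.6002, -0.0293, 0.1891]
orientation: [0.0, 0.998, -0.061, -0.0]
wrist_force: [-0.3, 0.4, -0.0]
finger_gap: -0.0001
```

Request:
carry_out(
  steps=[
    [-1,0,0,0.001,0,0,0],
    [-1,0,0,0,0,0,0],
  ],
)

```text
clock: 4.28
tcp_pos: [0.6003, -0.0293, 0.1881]
orientation: [0.0, 0.998, -0.061, -0.0]
wrist_force: [-0.2, -0.6, 0.6]
finger_gap: -0.0001
```

Request:
carry_out(
  steps=[
    [-1,0,0,0.001,0,0,0],
    [-1,0,0,0,0,0,0],
  ],
)

```text
clock: 4.53
tcp_pos: [0.6004, -0.0293, 0.188]
orientation: [0.0, 0.998, -0.061, 0.0]
wrist_force: [-0.0, 0.1, 4.5]
finger_gap: 0.0001
```

Request:
carry_out(
  steps=[
    [-1,0,0,0.0005,0,0,0],
    [-1,0,0,0,0,0,0],
  ],
)

```text
clock: 4.78
tcp_pos: [0.6005, -0.0293, 0.1879]
orientation: [0.0, 0.998, -0.061, 0.001]
wrist_force: [-1.8, -0.4, 6.4]
finger_gap: -0.0001
```

Contact at TCP z 0.188, about 5 N per mm. First drag stroke.

Request:
carry_out(
  steps=[
    [-1,0,0,0.0003,0,0,0],
    [-1,0,-0.003,0,0,0,0],
    [-1,0,-0.003,0,0,0,0],
    [-1,0,-0.003,0,0,0,0],
  ],
)

```text
clock: 5.28
tcp_pos: [0.6013, -0.0217, 0.1878]
orientation: [0.002, 0.998, -0.062, 0.0]
wrist_force: [-4.0, -3.7, 10.3]
finger_gap: -0.0003
```

Request:
carry_out(
  steps=[
    [-1,0,-0.003,0,0,0,0],
    [-1,0,-0.003,0,0,0,0],
    [-1,0,-0.003,0,0,0,0],
  ],
)

```text
clock: 5.65
tcp_pos: [0.6023, -0.0127, 0.1877]
orientation: [0.001, 0.998, -0.062, 0.0]
wrist_force: [-3.7, -3.5, 7.1]
finger_gap: 0.0004
```

Request:
carry_out(
  steps=[
    [-1,0,-0.002,0,0,0,0],
    [-1,0,0,0,0,0,0],
  ],
)

```text
clock: 5.9
tcp_pos: [0.603, -0.0094, 0.1866]
orientation: [0.0, 0.998, -0.061, 0.0]
wrist_force: [-0.8, -0.2, 4.2]
finger_gap: 0.0001
```

Request:
carry_out(
  steps=[
    [-1,0,0,-0.008,0,0,0],
    [-1,0,0.02,0,0,0,0],
    [-1,0,0,0,0,0,0],
  ],
)

```text
clock: 6.28
tcp_pos: [0.6002, -0.0309, 0.1944]
orientation: [0.0, 0.998, -0.062, -0.0]
wrist_force: [0.2, 0.7, 0.2]
finger_gap: 0.0001
```

```bash
python3 - <<'E'
from h import *
c=snap('wrist','w2')
s=env.get_state();print(s['clock'],s['tcp_pos'],s['wrist_force'])
cv2.imwrite('pics/w2c.png',c['color'][:,:,::-1])
E
```

```text
6.325 [ 0.60013598 -0.03032968  0.19425745] [ 0.68722967 -0.86454027 -0.57253415]
```

View pics/w2c.png

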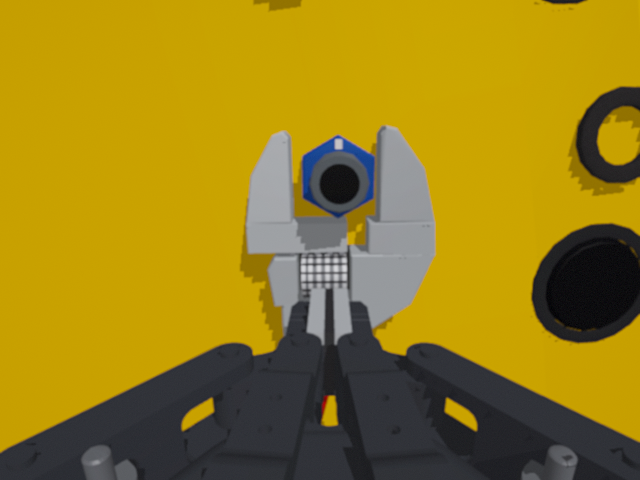

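The jaws are visibly closing (gap 293–378 px against nut 303–375) and the nut has not turned. Repeating strokes.

Request:
carry_out(
  steps=[
    [-1,0,-0.001,0.008,0,0,0],
    [-1,0,0,0,0,0,0],
    [-1,0,-0.003,0,0,0,0],
    [-1,0,-0.003,0,0,0,0],
    [-1,0,-0.003,0,0,0,0],
    [-1,0,-0.003,0,0,0,0],
    [-1,0,-0.003,0,0,0,0],
    [-1,0,-0.003,0,0,0,0],
    [-1,0,0,0,0,0,0],
    [-1,0,0,-0.008,0,0,0],
    [-1,0,0.018,0,0,0,0],
  ],
)

```text
clock: 7.7
tcp_pos: [0.6006, -0.0278, 0.1947]
orientation: [-0.0, 0.998, -0.06, 0.0]
wrist_force: [0.7, 0.1, 0.5]
finger_gap: 0.0002
```

Request:
carry_out(
  steps=[
    [-1,0,0,0.008,0,0,0],
    [-1,0,0,0,0,0,0],
    [-1,0,-0.003,0,0,0,0],
    [-1,0,-0.003,0,0,0,0],
    [-1,0,-0.003,0,0,0,0],
  ],
)

```text
clock: 8.32
tcp_pos: [0.6019, -0.0212, 0.1878]
orientation: [0.002, 0.998, -0.062, 0.001]
wrist_force: [-3.2, -4.4, 10.0]
finger_gap: -0.0006
```

Request:
carry_out(
  steps=[
    [-1,0,-0.003,0,0,0,0],
    [-1,0,-0.003,0,0,0,0],
    [-1,0,-0.003,0,0,0,0],
    [-1,0,0,0,0,0,0],
    [-1,0,0,-0.008,0,0,0],
    [-1,0,0.018,0,0,0,0],
    [-1,0,0,0,0,0,0],
  ],
)

```text
clock: 9.2
tcp_pos: [0.6001, -0.0298, 0.1939]
orientation: [0.0, 0.998, -0.062, -0.0]
wrist_force: [0.1, 0.2, 0.3]
finger_gap: 0.0002
```

```bash
python3 - <<'E'
from h import *
a=load('w2')['color'];c=snap('wrist','w3');b=c['color']
for n,im in(('w2',a),('w3',b)):
    g=cv2.cvtColor(im,cv2.COLOR_RGB2HSV)
    row=im[185:215].mean(0)
    y=(g[185:215,:,1]>120).mean(0)>.5   # saturated = lid/nut
    d=np.nonzero(np.diff(y.astype(int)))[0];print(n,d)
    m=((g[...,0]>100)&(g[...,0]<130)&(g[...,1]>120));ys,xs=np.nonzero(m);print(xs.min(),xs.max(),ys.min(),ys.max())
s=env.get_state();print(s['clock'],s['tcp_pos'],s['wrist_force'])
E
```

```text
w2 [247 293 312 364 375 430]
303 635 136 325
w3 [256 301 302 303 312 366 373 374 375 430]
304 639 139 329
9.25 [ 0.60013214 -0.02925787  0.19390645] [ 0.40944699 -0.74827097 -0.92582613]
```

Request:
carry_out(
  steps=[
    [-1,0,0,0.008,0,0,0],
    [-1,0,0,0,0,0,0],
    [-1,0,-0.003,0,0,0,0],
    [-1,0,-0.003,0,0,0,0],
    [-1,0,-0.003,0,0,0,0],
    [-1,0,-0.003,0,0,0,0],
    [-1,0,-0.003,0,0,0,0],
    [-1,0,-0.003,0,0,0,0],
    [-1,0,0,0,0,0,0],
    [-1,0,0,-0.008,0,0,0],
    [-1,0,0.018,0,0,0,0],
  ],
)

```text
clock: 10.62
tcp_pos: [0.6006, -0.0278, 0.1947]
orientation: [-0.0, 0.998, -0.06, 0.0]
wrist_force: [0.4, -1.1, 0.3]
finger_gap: 0.0003
```

Request:
carry_out(
  steps=[
    [-1,0,0,0.008,0,0,0],
    [-1,0,0,0,0,0,0],
    [-1,0,-0.003,0,0,0,0],
    [-1,0,-0.003,0,0,0,0],
    [-1,0,-0.003,0,0,0,0],
  ],
)

```text
clock: 11.25
tcp_pos: [0.6015, -0.0213, 0.1878]
orientation: [0.002, 0.998, -0.062, 0.001]
wrist_force: [-3.2, -5.4, 11.1]
finger_gap: -0.0002
```

Request:
carry_out(
  steps=[
    [-1,0,-0.003,0,0,0,0],
    [-1,0,-0.003,0,0,0,0],
    [-1,0,-0.003,0,0,0,0],
    [-1,0,0,0,0,0,0],
    [-1,0,0,-0.008,0,0,0],
    [-1,0,0.018,0,0,0,0],
    [-1,0,0,0,0,0,0],
  ],
)

```text
clock: 12.12
tcp_pos: [0.6002, -0.0298, 0.1939]
orientation: [0.0, 0.998, -0.062, -0.0]
wrist_force: [0.3, 0.2, 0.6]
finger_gap: -0.0
```

```bash
python3 - <<'E'
from h import *
c=snap('wrist','w4')
for n in('w2','w3','w4'):
    im=load(n)['color']
    g=cv2.cvtColor(im,cv2.COLOR_RGB2HSV)
    y=(g[185:215,:,1]>120).mean(0)>.5
    print(n,np.nonzero(np.diff(y.astype(int)))[0])
s=env.get_state();print(s['clock'],s['tcp_pos'],s['wrist_force'])
cv2.imwrite('pics/w4c.png',np.vstack([cv2.resize(load(n)['color'][120:310,230:450,::-1],None,fx=1.5,fy=1.5) for n in('w3','w4')]))
E
```

```text
w2 [247 293 312 364 375 430]
w3 [256 301 302 303 312 366 373 374 375 430]
w4 [260 303 311 365 373 426]
12.175 [ 0.60020338 -0.02926336  0.19389175] [ 0.39076045  0.6412845  -0.03033668]
```

View pics/w4c.png

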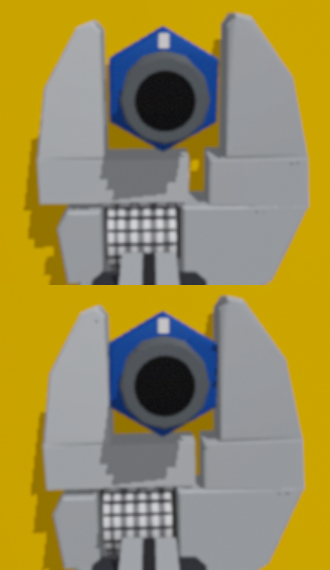

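```bash
python3 - <<'E'
from h import *
for n,rows in(('w1',(145,158)),('w2',(190,212)),('w3',(190,212)),('w4',(190,212))):
    c=load(n);g=cv2.cvtColor(c['color'],cv2.COLOR_RGB2HSV)
    o=[]
    for r in range(*rows):
        y=(cv2.GaussianBlur(g[...,1],(3,3),0)[r]<100); x=np.nonzero(y[240:440])[0]+240
        i=x[x<347 if n=='w1' else x<340]; 
        l=[x.min()]; 
        seg=np.nonzero(np.diff(y[240:440].astype(int)))[0]+240.5
        P=plane(c,[(s,r) for s in seg],.165); o.append(np.round(((P-P[0])@[np.cos(np.radians(-6.3)),np.sin(np.radians(-6.3)),0])*1000,1))
    for k in o[::6]: print(n,k)
E
```

```text
w1 [ 0.  16.4 21.9 22.6 26.7 45.9 49.3 71.2]
w1 [ 0.  17.2 30.9 44.  51.5 72.9]
w1 [ 0.  17.9 52.4 74.5]
w2 [ 0.  17.  20.4 20.8 23.9 45.4 48.1 48.5 48.9 69.4]
w2 [ 0.  17.  24.8 44.8 47.9 70.1]
w2 [ 0.  17.9 27.2 43.5 49.7 71.1]
w2 [ 0.  18.4 28.9 42.5 50.3 72.2]
w3 [ 0.  17.3 20.4 42.6 44.5 65.8]
w3 [ 0.  17.8 21.2 42.  44.7 66.4]
w3 [ 0.  17.4 19.  19.4 22.9 41.4 46.1 67.4]
w3 [ 0.  17.9 25.7 41.2 46.6 68.5]
w4 [ 0.  15.8 18.8 40.7 43.4 62.6]
w4 [ 0.  16.2 20.1 40.8 43.5 63.7]
w4 [ 0.  17.8 20.9 39.8 42.6 64.3]
w4 [ 0.  17.5 21.8 22.2 23.7 39.6 43.9 65.7]
```

About 8.3 mm closed so far. Two more strokes, watching the drag for a stall.

Request:
carry_out(
  steps=[
    [-1,0,0,0.008,0,0,0],
    [-1,0,0,0,0,0,0],
    [-1,0,-0.003,0,0,0,0],
    [-1,0,-0.003,0,0,0,0],
    [-1,0,-0.003,0,0,0,0],
  ],
)

```text
clock: 12.8
tcp_pos: [0.6016, -0.0212, 0.1878]
orientation: [0.002, 0.998, -0.062, 0.001]
wrist_force: [-3.3, -7.6, 9.9]
finger_gap: 0.0001
```

Request:
carry_out(
  steps=[
    [-1,0,-0.003,0,0,0,0],
    [-1,0,-0.003,0,0,0,0],
  ],
)

```text
clock: 13.05
tcp_pos: [0.602, -0.0159, 0.1878]
orientation: [0.003, 0.998, -0.062, 0.0]
wrist_force: [-5.0, -9.0, 9.2]
finger_gap: 0.0002
```

Request:
carry_out(
  steps=[
    [-1,0,-0.003,0,0,0,0],
    [-1,0,0,0,0,0,0],
    [-1,0,0,-0.008,0,0,0],
    [-1,0,0.018,0,0,0,0],
  ],
)

```text
clock: 13.55
tcp_pos: [0.6007, -0.0277, 0.1947]
orientation: [-0.0, 0.998, -0.06, 0.0]
wrist_force: [-0.6, -0.7, -0.4]
finger_gap: 0.0001
```

Request:
carry_out(
  steps=[
    [-1,0,0,0.008,0,0,0],
    [-1,0,0,0,0,0,0],
    [-1,0,-0.003,0,0,0,0],
    [-1,0,-0.003,0,0,0,0],
    [-1,0,-0.003,0,0,0,0],
  ],
)

```text
clock: 14.18
tcp_pos: [0.6016, -0.0228, 0.1878]
orientation: [0.003, 0.998, -0.063, 0.001]
wrist_force: [-4.0, -11.5, 10.8]
finger_gap: -0.0002
```

Request:
carry_out(
  steps=[
    [-1,0,-0.003,0,0,0,0],
    [-1,0,-0.003,0,0,0,0],
  ],
)

```text
clock: 14.42
tcp_pos: [0.6027, -0.0167, 0.1878]
orientation: [0.003, 0.998, -0.063, 0.001]
wrist_force: [-2.3, -7.6, 10.1]
finger_gap: -0.0002
```

Request:
carry_out(
  steps=[
    [-1,0,-0.003,0,0,0,0],
    [-1,0,0,0,0,0,0],
    [-1,0,0,-0.008,0,0,0],
    [-1,0,0.018,0,0,0,0],
    [-1,0,0,0,0,0,0],
  ],
)

```text
clock: 15.05
tcp_pos: [0.6001, -0.0296, 0.1938]
orientation: [0.0, 0.998, -0.062, -0.001]
wrist_force: [0.2, -0.0, -0.1]
finger_gap: -0.0
```

```bash
cat > m.py <<'E'
from h import *
def meas(n,rows=(196,202,208)):
    c=load(n);g=cv2.cvtColor(c['color'],cv2.COLOR_RGB2HSV)[...,1];g=cv2.GaussianBlur(g,(3,3),0)
    for r in rows:
        seg=np.nonzero(np.diff((g[r,240:440]<100).astype(int)))[0]+240.5
        P=plane(c,[(s,r) for s in seg],.165);print(n,np.round(((P-P[0])@[.994,-.11,0])*1000,1),P[0][:2])
E
python3 - <<'E'
from m import *
snap('wrist','w5');meas('w4');meas('w5')
s=env.get_state();print(s['clock'],s['tcp_pos'],s['wrist_force'])
E
```

```text
w4 [ 0.  16.2 20.1 40.8 43.5 63.7] [0.580395   0.01685259]
w4 [ 0.  17.8 20.9 39.8 42.6 64.3] [0.57999908 0.01453832]
w4 [ 0.  17.5 21.8 22.2 23.7 39.6 43.9 65.7] [0.57921246 0.01225529]
w5 [ 0.  16.2 19.3 40.1 43.1 62.9] [0.58098588 0.0170119 ]
w5 [ 0.  17.  20.5 39.8 43.3 63.9] [0.58020882 0.01474733]
w5 [ 0.  17.5 23.3 39.6 43.1 64.9] [0.57942482 0.01246494]
15.1 [ 0.6000549  -0.02904765  0.19381655] [0.19239157 1.04253239 0.42009542]
```

Drag rose to ~11 N and the jaw width stopped changing, so it looks snug. One firmer stroke to make sure.

Request:
carry_out(
  steps=[
    [-1,0,0,0.0086,0,0,0],
    [-1,0,0,0,0,0,0],
    [-1,0,-0.003,0,0,0,0],
    [-1,0,-0.003,0,0,0,0],
    [-1,0,-0.003,0,0,0,0],
  ],
)

```text
clock: 15.72
tcp_pos: [0.6016, -0.0222, 0.1877]
orientation: [0.003, 0.998, -0.062, 0.001]
wrist_force: [-4.2, -10.4, 13.0]
finger_gap: 0.0002
```

Request:
carry_out(
  steps=[
    [-1,0,-0.003,0,0,0,0],
    [-1,0,-0.003,0,0,0,0],
  ],
)

```text
clock: 15.98
tcp_pos: [0.602, -0.017, 0.1877]
orientation: [0.004, 0.998, -0.063, 0.001]
wrist_force: [-6.0, -12.6, 12.7]
finger_gap: 0.0001
```

Request:
carry_out(
  steps=[
    [-1,0,0,0,0,0,0],
    [-1,0,0,-0.03,0,0,0],
    [-1,0,0.06,-0.04,0,0,0],
    [-1,0,0,-0.06,0,0,0],
    [-1,0,0,0,0,0,0],
    [-1,0,0,0,0,0,0],
  ],
)

```text
clock: 16.73
tcp_pos: [0.5959, -0.0647, 0.3098]
orientation: [-0.0, 0.998, -0.061, -0.0]
wrist_force: [0.3, 0.3, -1.7]
finger_gap: -0.0001
```

```bash
python3 - <<'E'
from h import *
c=snap('wrist','w6');snap('top','top6')
s=env.get_state();print(s['clock'],s['tcp_pos'],s['orientation'],s['wrist_force'])
E
```

```text
16.825 [ 0.59528567 -0.06440728  0.30857291] [-2.74108619e-04  9.98127728e-01 -6.11440938e-02 -1.53706191e-03] [-0.18097186 -0.40429957 -0.12671844]
```

View pics/w6.png

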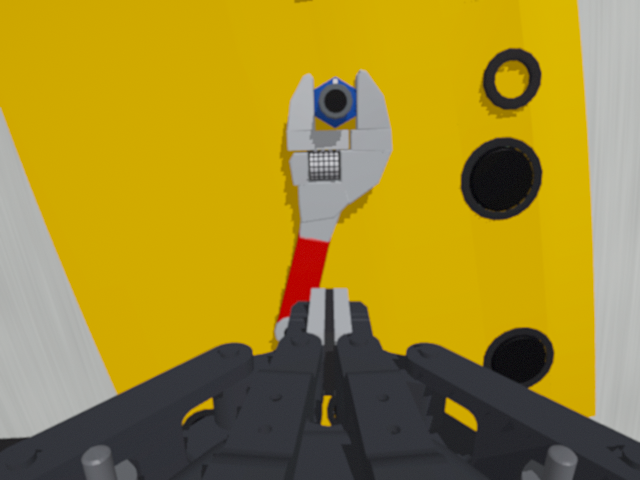

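The jaws are snug on both flats, with the nut at (335,100), still unturned. Handle pushing pose: tool −y to the clockwise normal of the grip. Moving over to the far side and rotating.

Request:
carry_out(
  steps=[
    [-1,0.0034,0.037,0,0,0,0],
    [-1,0.0034,0.037,0,0,0,0],
    [-1,0,0,0,0,0,-0.165],
    [-1,0,0,0,0,0,-0.165],
    [-1,0,0,0,0,0,-0.165],
    [-1,0,0,0,0,0,-0.165],
    [-1,0,0,0,0,0,-0.165],
    [-1,0,0,0,0,0,-0.165],
    [-1,0,0,0,0,0,-0.165],
    [-1,0,0,0,0,0,-0.165],
    [-1,0,0,0,0,0,0],
  ],
)

```text
clock: 18.2
tcp_pos: [0.5931, -0.1387, 0.3088]
orientation: [-0.001, 0.827, 0.563, -0.001]
wrist_force: [1.4, -0.5, -1.1]
finger_gap: -0.0004
```

```bash
python3 - <<'E'
from h import *
from scipy.spatial.transform import Rotation as Ro
s=env.get_state();q=s['orientation'];R=Ro.from_quat(np.r_[q[1:],q[0]]).as_matrix()
print(s['tcp_pos'],np.degrees(np.arctan2(R[1,0],R[0,0])),R.T@(np.array([.5931,-.1388,.174])-s['tcp_pos']),s['joint_pos'])
E
```

```text
[ 0.59309584 -0.13866782  0.30881627] 68.51764753961594 [-1.10064115e-04  4.54202248e-04  1.34815520e-01] [-3.61381022e-01  3.79569079e-01  2.82664851e-01  1.47687428e+00
 -4.42079115e-05  1.35569513e-02]
```

Request:
carry_out(
  steps=[
    [-1,0,0,0.04,0,0,0],
    [-1,0,0,0.04,0,0,0],
    [-1,0,0,0.034,0,0,0],
    [-1,0,0,0.02,0,0,0],
    [-1,0,0,0,0,0,0],
  ],
)

```text
clock: 18.82
tcp_pos: [0.5918, -0.1384, 0.1739]
orientation: [-0.002, 0.827, 0.562, -0.002]
wrist_force: [-0.5, -0.7, 0.0]
finger_gap: 0.0001
```

Request:
carry_out(
  steps=[
    [-1,0,-0.003,0,0,0,0],
    [-1,0,-0.003,0,0,0,0],
    [-1,0,-0.002,0,0,0,0],
    [-1,0,0,0,0,0,0],
  ],
)

```text
clock: 19.32
tcp_pos: [0.5862, -0.1364, 0.1772]
orientation: [0.0, 0.826, 0.563, 0.0]
wrist_force: [-0.1, 0.5, -0.7]
finger_gap: -0.0003
```

Request:
carry_out(
  steps=[
    [-1,-0.0013,-0.0077,0,0,0,0.05],
    [-1,-0.0013,-0.0077,0,0,0,0.05],
    [-1,0,0,0,0,0,0],
  ],
)

```text
clock: 19.7
tcp_pos: [0.5712, -0.1331, 0.1771]
orientation: [0.001, 0.853, 0.522, 0.0]
wrist_force: [1.1, -0.4, 0.1]
finger_gap: 0.0001
```

Request:
carry_out(
  steps=[
    [-1,0,0,0.002,0,0,0],
    [-1,0,0,0,0,0,0],
  ],
)

```text
clock: 19.95
tcp_pos: [0.5713, -0.1329, 0.1745]
orientation: [0.0, 0.853, 0.522, 0.0]
wrist_force: [0.9, -0.8, 0.6]
finger_gap: -0.0001
```

```bash
python3 - <<'E'
from h import *
snap('wrist','w7');c=snap('side','s7');snap('top','t7')
s=env.get_state();print(s['clock'],s['tcp_pos'],s['wrist_force'],s['ft_torque'])
w=load('w7')['color']
A=cv2.resize(w,(440,330));B=cv2.resize(c['color'][190:290,180:340],(440,270))
cv2.imwrite('pics/s7c.png',np.vstack([A,B])[:,:,::-1])
E
```

```text
20.1 [ 0.57132116 -0.13290259  0.1745688 ] [ 2.18524029 -1.05711604  0.07662785] [-0.21005788 -0.404988   -0.00245562]
```

View pics/s7c.png

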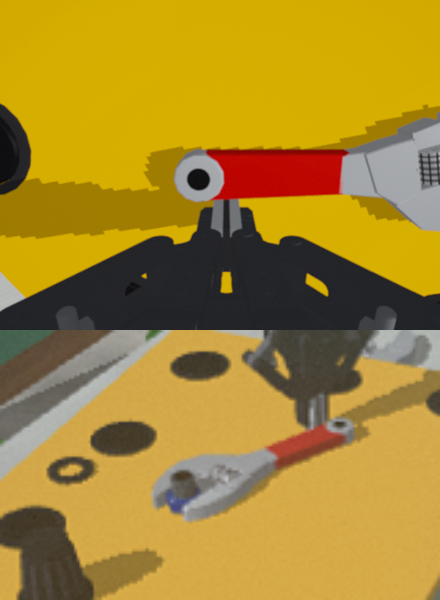

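The tip is on the grip side and pushing at about 2 N; the handle has already turned ~5°. Continuing along the arc.

Request:
carry_out(
  steps=[
    [-1,-0.0013,-0.0077,0,0,0,0.05],
    [-1,-0.0013,-0.0077,0,0,0,0.05],
    [-1,-0.0013,-0.0077,0,0,0,0.05],
    [-1,-0.0013,-0.0077,0,0,0,0.05],
    [-1,-0.0013,-0.0077,0,0,0,0.05],
    [-1,-0.0013,-0.0077,0,0,0,0.05],
    [-1,-0.0013,-0.0077,0,0,0,0.05],
    [-1,-0.0013,-0.0077,0,0,0,0.05],
  ],
)

```text
clock: 21.1
tcp_pos: [0.5158, -0.1052, 0.1747]
orientation: [0.001, 0.94, 0.34, -0.001]
wrist_force: [0.5, -5.2, 0.6]
finger_gap: -0.0001
```

```bash
cat > k.py <<'E'
from h import *
from scipy.spatial.transform import Rotation as Ro
s=env.get_state();q=s['orientation'];R=Ro.from_quat(np.r_[q[1:],q[0]]).as_matrix()
d=s['tcp_pos'][:2]-[.6111,.0188];r=np.hypot(*d)
a=np.degrees(np.arctan2(d[1],d[0]))%360; u=a-np.degrees(np.arcsin(.0305/r))
print(s['clock'],s['tcp_pos'],'r',r,'handle rot est',248.7-u,'tool rot',68.5-np.degrees(np.arctan2(R[1,0],R[0,0])),s['wrist_force'],s['joint_pos'][5])
print('u,p comp in tool axes', d@-R[:2,0], d@-R[:2,1])
E
python3 k.py
```

```text
21.1 [ 0.51581733 -0.10522481  0.17468512] r 0.15639993649782674 handle rot est 27.47892241822035 tool rot 28.701390230216504 [ 0.54929849 -5.19708546  0.59606514] 0.5238592187092351
u,p comp in tool axes 0.15259247372545476 -0.03429786145734811
```

Request:
carry_out(
  steps=[
    [-1,-0.0013,-0.0077,0,0,0,0.05],
    [-1,-0.0013,-0.0077,0,0,0,0.05],
    [-1,-0.0013,-0.0077,0,0,0,0.05],
    [-1,-0.0013,-0.0077,0,0,0,0.05],
    [-1,-0.0013,-0.0077,0,0,0,0.05],
    [-1,-0.0013,-0.0077,0,0,0,0.05],
    [-1,-0.0013,-0.0077,0,0,0,0.05],
    [-1,-0.0013,-0.0077,0,0,0,0.05],
    [-1,-0.0013,-0.0077,0,0,0,0.05],
    [-1,-0.0013,-0.0077,0,0,0,0.05],
    [-1,-0.0013,-0.0077,0,0,0,0.05],
    [-1,-0.0013,-0.0077,0,0,0,0.05],
  ],
)

```text
clock: 22.6
tcp_pos: [0.4636, -0.0283, 0.1746]
orientation: [0.002, 0.999, 0.047, -0.001]
wrist_force: [-2.2, -5.1, 2.7]
finger_gap: -0.0001
```

```bash
python3 k.py
```

```text
22.6 [ 0.46357295 -0.02833365  0.17459892] r 0.15487353440756552 handle rot est 62.3395342324998 tool rot 63.082970562088036 [-2.19967678 -5.08823154  2.68967509] 1.2443451516592718
u,p comp in tool axes 0.15131735644104435 -0.032994695154732905
```

Request:
carry_out(
  steps=[
    [-1,-0.0013,-0.0077,0,0,0,0.05],
    [-1,-0.0013,-0.0077,0,0,0,0.05],
    [-1,-0.0013,-0.0077,0,0,0,0.05],
    [-1,-0.0013,-0.0077,0,0,0,0.05],
    [-1,-0.0013,-0.0077,0,0,0,0.05],
    [-1,-0.0013,-0.0077,0,0,0,0.05],
    [-1,-0.0013,-0.0077,0,0,0,0.05],
    [-1,-0.0013,-0.0077,0,0,0,0.05],
    [-1,-0.0013,-0.0077,0,0,0,0.05],
    [-1,0,0,0,0,0,0],
    [-1,0,0,0,0,0,0],
  ],
)

```text
clock: 23.98
tcp_pos: [0.4591, 0.042, 0.1742]
orientation: [0.0, 0.985, -0.175, -0.001]
wrist_force: [-4.0, -3.7, 1.8]
finger_gap: 0.0002
```

```bash
python3 k.py
```

```text
23.975 [0.45907623 0.04202544 0.17420245] r 0.15378767033828294 handle rot est 88.8252528583534 tool rot 88.68437049776048 [-3.97162387 -3.6885078   1.81127503] 1.8404050697950338
u,p comp in tool axes 0.15070105780189144 -0.030655126264134344
```

Request:
carry_out(
  steps=[
    [-1,0,0.01,0,0,0,0],
    [-1,0,0.02,0,0,0,0],
    [-1,0,0,-0.05,0,0,0],
    [-1,0,0.02,-0.05,0,0,0],
    [-1,0,0.05,-0.04,0,0,0],
    [-1,0,0.05,0,0,0,0],
    [-1,0,0.05,0,0,0,0],
    [-1,0,0,0,0,0,0],
    [-1,0,0,0,0,0,0],
  ],
)

```text
clock: 25.1
tcp_pos: [0.3915, -0.1445, 0.3136]
orientation: [-0.0, 0.984, -0.176, 0.0]
wrist_force: [-0.9, -0.3, -0.7]
finger_gap: -0.0002
```

```bash
python3 k.py; python3 - <<'E'
from h import *
a=snap('top','t8');b=snap('side','s8')
A=cv2.resize(a['color'][130:240,215:380],(480,320),interpolation=cv2.INTER_CUBIC);B=cv2.resize(b['color'][190:300,180:345],(480,280),interpolation=cv2.INTER_CUBIC)
cv2.imwrite('pics/t8c.png',np.vstack([A,B])[:,:,::-1])
E
```

```text
25.1 [ 0.39150542 -0.14449691  0.31362036] r 0.27365609616595876 handle rot est 38.46356059826289 tool rot 88.79189928555573 [-0.93726479 -0.33313336 -0.72488113] 1.3778643234375056
u,p comp in tool axes 0.14933419306863596 -0.22931828604399632
```

View pics/t8c.png

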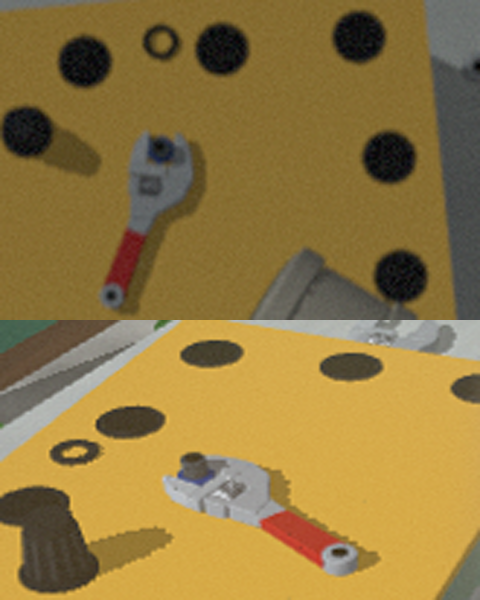

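```bash
python3 - <<'E'
from h import *
a=load('t8');b=load('s8')
n=plane(a,(269.5,180.4),.18)[0];e=plane(a,(252.7,231.2),.163)[0];d=e-n
print(n,e,np.hypot(*d[:2]),'jaw x yaw',np.degrees(np.arctan2(d[1],d[0]))-167.4)
k=165/480; kb=110/280
n2=plane(b,(180+194*k,190+(458-320)*kb),.18)[0]; e2=plane(b,(180+341*k,190+(552-320)*kb),.165)[0]; d=e2-n2
print(n2,e2,np.hypot(*d[:2]),np.degrees(np.arctan2(d[1],d[0]))%360-167.4)
E
```

```text
[0.60777525 0.01900913 0.18      ] [0.45101985 0.0714166  0.163     ] 0.1652839959333644 jaw x yaw -5.886141517968213
[0.60587104 0.01819032 0.18      ] [0.44815945 0.06847437 0.165     ] 0.1655337784770155 -5.084129331274568
```

Both cameras agree: wrench turned ~89°, end-hole-to-nut distance 165 mm (nominal 166.6). One close wrist look to confirm that the tick turned and the fit held.

Request:
carry_out(
  steps=[
    [-1,0.037,-0.035,0,0,0,0],
    [-1,0.037,-0.035,0,0,0,0],
    [-1,0.037,-0.035,0,0,0,0],
    [-1,0.037,-0.035,0,0,0,0],
    [-1,0,0,0,0,0,0],
    [-1,0,0,0,0,0,0],
  ],
)

```text
clock: 25.95
tcp_pos: [0.5783, -0.0627, 0.3131]
orientation: [0.0, 0.985, -0.174, -0.001]
wrist_force: [0.8, -0.1, -0.2]
finger_gap: 0.0003
```

```bash
python3 - <<'E'
from h import *
c=snap('wrist','w9');n=proj(c,[.6111,.0188,.163])[0];print(n)
x,y=[int(max(0,v)) for v in n-[110,80]]
cv2.imwrite('pics/w9c.png',cv2.resize(c['color'][y:y+190,x:x+220],None,fx=3,fy=3,interpolation=cv2.INTER_CUBIC)[:,:,::-1]);print(x,y)
s=env.get_state();print(s['clock'],s['tcp_pos'],s['wrist_force'])
E
```

```text
[332.38782508  97.81419704]
222 17
26.0 [ 0.57796593 -0.06328477  0.31357669] [-0.54326895  0.85390834  0.09703143]
```

View pics/w9c.png

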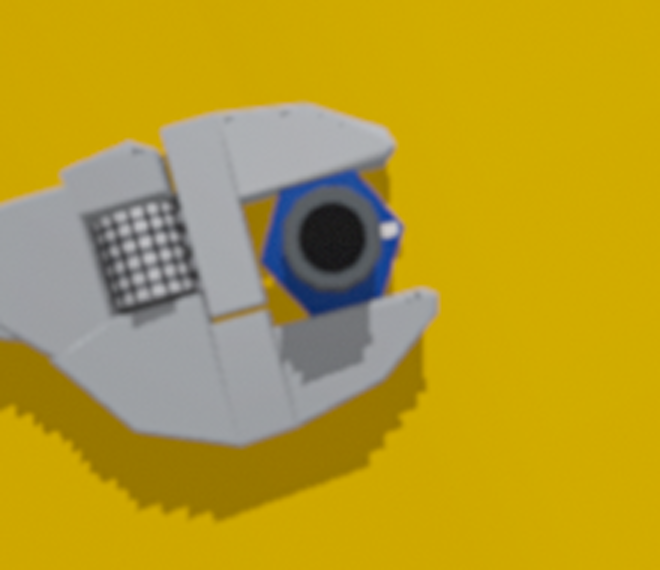

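The nut is between both jaws, the tick at (390,230) lines up with the wrench's x axis as it did at the start, and the throat is about 17.6 mm from the nut centre (nominal 17). Handing in.

```bash
python3 -c "
from workcell import env
print(env.hand_in())"
```

```text
the job is handed in; nothing more can be done
None
```

I closed the wrench's jaws onto the nut, turned the nut about 89° clockwise and handed the job in at about 26 s. The hand-in reports no verdict.

- **Closing the jaws:** I rolled the worm with eight fingertip strokes at about 7–13 N. By the last strokes the drag had risen from about 4 N to 11–13 N and the jaw width had stopped changing, which I took as snug. The white tick had not moved by then.
- **Tightening:** I pushed the grip sideways along an arc round the nut at about 2–5.5 N, then backed the arm off and lifted it clear.
- **Final angle:** The hand's path gave 88.8° for the handle. The top and side pictures gave about 89–90°, and the tick had turned along with the wrench.
- **Final fit:** The nut is about 17.6 mm from the throat (nominal 17), so the jaws are within 1–2 mm of its axis. The wrench looks flat on the lid.
- **Surroundings:** The net pot and gasket look undisturbed by eye; I did not measure their positions. The arm touches nothing.
- **Small disagreements:** The views differ by 3–5 mm on the nut's absolute position. I judged the jaw closing only from pictures and the stall, to about 1 mm. The tool sat about 3 mm high when it first met the handle, so I lowered it before the main push.

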